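Slide a drilled mount block round the bend of an anti-roll bar

TASK

Fit the drilled aluminium mount block onto the bent anti-roll bar that is clamped in the vise: thread it over the bar's free end, ease it along and round the bend, and push it fully home against the fixed shoulder near the vise, then let go of it. Work by feel and gently, so that the block never binds or is forced hard against the bar (keep it under about 25 N), and leave the vise and the other things on the bench alone.

Things in the scene. Friction and masses are not known exactly. Their poses are not given: they have to be found in the camera images.
- block_center (a point): Centre of the loose drilled block: plain aluminium, 24 mm long (x, along its bore), 36 mm wide (y) and 44 mm high (z), about 0.11 kg. A round through-bore of 16 mm runs along the block's x axis through this centre. At the start the block stands on the bench (centre 22 mm up), turned any way. Grip it across its 36 mm width from above. Either end may lead.
- block: The same drilled block; origin at the centre of its underside, 22 mm below block_center, axes as told there.
- seat (a point): Point on the bar's axis where the block's centre belongs when home, 12 mm from the face of the shoulder (fixed disc, 30 mm across, 14 mm thick). Level, 140 mm above the bench. y runs along the bar away from the shoulder, z up. The axis goes 48 mm straight along +y from here, then bends 70 degrees on a 60 mm radius towards -x, then runs 65 mm straight plus a 7 mm half-round free end.
- vise: Grey bench vise, bolted down, 150 mm high, axes parallel to seat's; seat is at x 0, y 117, z 140 mm of its origin, on the bench. It clamps the bar, a 14 mm round steel rod that does not give, its bend in one plane. That plane is level only roughly: the bar is turned about its straight part so the free leg rises or droops by up to 8 degrees; not measured, find it by feel or sight.
- blank: Bystander: undrilled solid aluminium bar stub 60 x 30 x 30 mm lying on the bench, origin at its underside.
- bearing: Bystander: steel bearing ring lying flat, 62 mm across, bore 30 mm, 18 mm high.
- wrench: Bystander: spanner lying on the bench.
- hammer: Bystander: hammer lying on the bench.
- spraycan: Bystander: upright spray can, 60 mm across, 180 mm high.
- nutcup: Bystander: steel cup, 76 mm across, 60 mm high.
- socket: Bystander: upright steel socket, 28 mm across, 35 mm high.
Things that resemble listed ones, but are neither listed nor needed, are in the scene too. Leave any orange or yellow look-alike of the block alone.

How it is judged:
By the outcome, as a careful person would: the job done as asked, in the order asked, and still so for the second after the job is handed in, with the robot touching nothing.
It also fails if it takes over 72 s, if anything falls off the work surface, if the arm or the gripper's body presses on something with over 40 N, if the wrist force passes 120 N, or if a joint passes its speed limit or range.

ROBOT

A 7-joint arm with a two-finger parallel gripper is mounted at the origin on the work surface. World frame = base frame: x ahead of the robot, y to its left, z up, the work surface at z = 0. Lengths are in m, angles in degrees, forces in N, time in s.
With the tool pointing down it reaches from about 0.425 to 0.925 m from the base axis. Payload 6.8 kg.
Tool frame: the origin (TCP) lies midway between the tips of the shut fingers; the grasp point (between the pads) lies 19 mm behind it; z points along the fingers, y is the line along which they close (so a half turn about z gives the same grasp; the last joint's range is limited). The gripper opens to 88 mm and grips with 3 to 60 N. Pads are 20 mm wide; open, the fingers measure 115 mm over their backs; the gripper's body (75 mm by 178 mm) begins 61 mm behind the grasp point.
Start: joints at [58.722, 27.33, 1.283, 89.118, -0.659, 63.558, -4.761], TCP at [0.286, -0.611, 0.223] pointing down, gripper open.
Joint ranges: [-169.35, 169.35], [-19.33, 120.38], [-80.79, 83.38], [13.8, 139.57], [-78.32, 258.32], [9.67, 109.79], [-169.56, 169.56]. Speed limits (degrees/s): [136.94, 136.94, 180, 180, 180, 180, 180].

INTERFACE

Orientations are given as a 3x3 rotation matrix whose columns are the frame's x, y, z axes.
In Python, from workcell import status, imaging, ticket, nets gives the robot as it stands.
- The arm moves only by the tool jog_arm, never from a script. Its argument "rows" is a list of rows, each a list of 4 numbers: the shift along the tool's x, y, z normalised to -1 to 1, where 1 is 500 mm, then the turn about the tool's z normalised to -1 to 1, where 1 is pi rad. In form: [[tx, ty, tz, spin], ...]. A call has 1 to 20 rows; each row is the pose to reach, as a shift and turn from the pose commanded when the call began, along the tool's axes at that moment, turning the shorter way round; what a row does not reach only later rows make up. A row lasts 1/12 s, in which the tool goes at most 41.7 mm and 7.16 degrees, less where a joint would pass 70% of its speed; a pose out of reach is approached as far as the arm can. A call with a number of a shift or a turn outside -1 to 1 is refused whole. A call with a gripper value outside its range is refused whole. "fingers" is the opening, from 0 (shut) to 1 (fully open), set as the call begins (left out, the last holds). The fingers move at their own pace and stop on an object; the grip force is fixed at half the most. Time passes only in rows, so rows that repeat a pose let the fingers close. It gives the time, the measured TCP pose, the force, the opening and the grip force at its end, in the units of the state.
- status.state(): the state, without advancing time (a new reading comes with each control period).
- imaging.get_image(name): name is "side" or "top"; returns a dict with "pixels" (420x560x3 uint8, blue, green, red), "mtx" (3x3 intrinsics, pixels), "k1" (the pictures are not rectified: a ray, as slopes to the right and down, at radius r is drawn at 1 + k1 r^2 times it, then the intrinsics apply), "extrinsics" (4x4, takes a point from world to camera coordinates). Camera axes: x right, y down, z forward; pixel columns grow to the right and rows downward; lengths in m; the calibration is good to about 2 mm. A picture is of the moment at which its call begins. There is no depth.
- ticket.hand_in(): hands the job in; it is judged then, once.
Trained networks look in a picture, given as the dict that the camera call returned (one of the last four; its "shot" number tells which), for a name from the list of things; names that differ only in an ending like _2 or _b are one class to them, and where a whole thing is asked for, a point or a joint stands for the part that bears it (a point fixed in the world has none). Each returns a list of dicts, best first, with "conf" (0 to 1); they miss things now and then, are a little off and sometimes report something else, mostly with a low value. They report only what shows in the picture. A call takes as long as a camera call. They do not tell look-alikes from the thing itself.
- nets.spot_in(picture, query): "box" ([left, top, width, height] in pixels, round what is visible of it).
- nets.landmark_of(picture, query): "xy" ([column, row] in pixels: a listed point, or the origin of a listed thing).
The state is a dict: "time": time; "joint_positions": joint angles; "dq": joint speeds; "joint_torque": joint torques, N m; "ee_pos": TCP position; "tcp_rot": TCP orientation; "ft_force": force on the tool from outside, world axes, zero at the start; "moment": the same for the moment, N m; "gripper_width": finger opening in m; "grip_force": force on a finger pad.
Only numpy, scipy, OpenCV 4.12 (cv2) and the standard library are available. Lean on these libraries where they do the work, as an engineer would, in place of code of your own. Each camera call takes 0.05 s, during which the arm holds its last target. There are 200 camera calls.

## Working session

There is one attempt and no reset: what is moved stays moved. The work goes in short steps, Python scripts to look and compute and a tool call to move; the robot and the scene stay as the last step left them, time stands still between calls to the robot, and variables do not carry over. Pictures are saved under pics/ and viewed, at most 10 in all, crops included, and the job is handed in when it is done.

Besides the shell and the picture viewer there is one more tool, called after "Request:" in YAML: its name, and indented under it one key for each argument. jog_arm: Moves the arm, as the interface text tells. Its arguments: {"type":"object","properties":{"rows":{"type":"array"},"fingers":{"type":"number"}},"required":["rows"]}

```bash
ls; mkdir -p pics; cat > h.py <<'E'
import numpy as np, cv2
from workcell import status, imaging, ticket, nets
def ray(p,uv):
    K=p["mtx"];K=np.array(K);E=np.array(p["extrinsics"])
    d=np.array([(uv[0]-K[0,2])/K[0,0],(uv[1]-K[1,2])/K[1,1]])
    s=d.copy()
    for _ in range(30): s=d/(1+p["k1"]*(s@s))
    R=E[:3,:3];t=E[:3,3]
    v=R.T@np.array([s[0],s[1],1.]);return -R.T@t,v/np.linalg.norm(v)
def onz(p,uv,z):
    c,v=ray(p,uv);return c+v*(z-c[2])/v[2]
def proj(p,X):
    E=np.array(p["extrinsics"]);K=np.array(p["mtx"]);q=E[:3,:3]@np.array(X)+E[:3,3]
    s=q[:2]/q[2];s=s*(1+p["k1"]*(s@s));return np.array([K[0,0]*s[0]+K[0,2],K[1,1]*s[1]+K[1,2]])
def tri(p1,u1,p2,u2):
    a,v=ray(p1,u1);b,w=ray(p2,u2)
    s=np.linalg.lstsq(np.c_[v,-w],b-a,rcond=None)[0]
    A=a+s[0]*v;B=b+s[1]*w;return (A+B)/2,np.linalg.norm(A-B)
E
cat > a.py <<'E'
from h import *
np.set_printoptions(precision=3,suppress=True)
S=status.state();print(S["ee_pos"],S["tcp_rot"],S["ft_force"],S["time"])
P={}
for n in("side","top"):
    p=P[n]=imaging.get_image(n);cv2.imwrite(f"pics/{n}1.png",p["pixels"])
    c,v=ray(p,(280,210));print(n,c,v,p["mtx"],p["k1"])
    for q in("block_center","seat","vise","blank"):
        for d in nets.landmark_of(p,q)[:4]:
            z={"block_center":.022,"seat":.14,"vise":0,"blank":0}[q]
            print(q,d["xy"],round(d["conf"],2),onz(p,d["xy"],z))
    for d in nets.spot_in(p,"block")[:4]:print("box",d)
E
python3 a.py
```

```text
pics
[ 0.286 -0.611  0.222] [[ 0.906  0.424 -0.001]
 [ 0.424 -0.906  0.002]
 [-0.    -0.002 -1.   ]] [ 0.127  0.207 -0.25 ] 0.0
side [ 0.514 -0.649  0.817] [ 0.018  0.663 -0.749] [[380.592   0.    281.958]
 [  0.    380.592 214.5  ]
 [  0.      0.      1.   ]] -0.050513656108458836
block_center [285.4, 156.6] 0.65 [0.558 0.281 0.022]
block_center [285.3, 174.3] 0.62 [0.554 0.199 0.022]
block_center [295.8, 193.3] 0.49 [0.581 0.118 0.022]
block_center [304.6, 174.7] 0.48 [0.613 0.195 0.022]
seat [329.0, 238.9] 0.62 [ 0.636 -0.14   0.14 ]
vise [328.2, 317.9] 0.73 [ 0.633 -0.262  0.   ]
vise [227.0, 404.8] 0.72 [ 0.409 -0.441  0.   ]
vise [242.8, 343.9] 0.39 [ 0.438 -0.316  0.   ]
vise [302.1, 137.0] 0.2 [0.622 0.408 0.   ]
blank [251.1, 168.2] 0.6 [0.448 0.255 0.   ]
box {'box': [270.6, 164.3, 16.9, 16.9], 'conf': 0.79}
box {'box': [297.0, 163.1, 18.3, 18.5], 'conf': 0.74}
box {'box': [288.9, 186.1, 12.9, 16.3], 'conf': 0.72}
box {'box': [281.2, 151.7, 13.7, 13.9], 'conf': 0.54}
top [ 0.455 -0.009  1.356] [ 0.077 -0.018 -0.997] [[395.177   0.    278.369]
 [  0.    395.177 214.45 ]
 [  0.      0.      1.   ]] -0.0009927057611245189
block_center [209.5, 216.6] 0.66 [0.541 0.205 0.022]
block_center [233.3, 203.6] 0.65 [0.583 0.124 0.022]
block_center [203.4, 246.6] 0.53 [0.44  0.226 0.022]
block_center [208.0, 195.6] 0.52 [0.612 0.209 0.022]
seat [313.6, 178.9] 0.73 [ 0.644 -0.138  0.14 ]
vise [346.6, 186.1] 0.85 [ 0.638 -0.266  0.   ]
blank [202.8, 247.1] 0.57 [0.439 0.232 0.   ]
blank [361.5, 245.0] 0.44 [ 0.434 -0.311  0.   ]
box {'box': [204.0, 210.4, 10.9, 13.9], 'conf': 0.42}
box {'box': [184.9, 205.9, 12.3, 10.8], 'conf': 0.4}
```

```bash
python3 - <<'E'
import cv2,numpy as np
a=cv2.imread("pics/side1.png");b=cv2.imread("pics/top1.png")
cv2.imwrite("pics/s1c.png",cv2.resize(a[120:320,200:400],None,fx=3,fy=3,interpolation=2))
t=cv2.resize(b[140:290,160:400],None,fx=3.3,fy=3.3,interpolation=2);print(t.shape)
cv2.imwrite("pics/t1c.png",t)
E
```

```text
(495, 792, 3)
```

View pics/s1c.png

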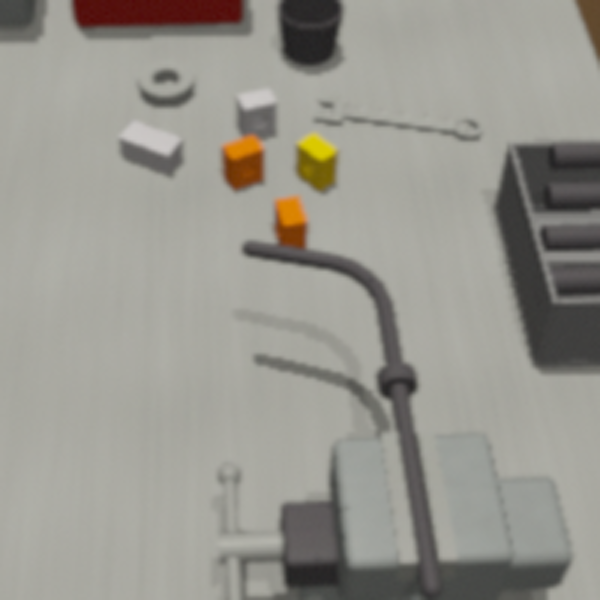

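View pics/t1c.png

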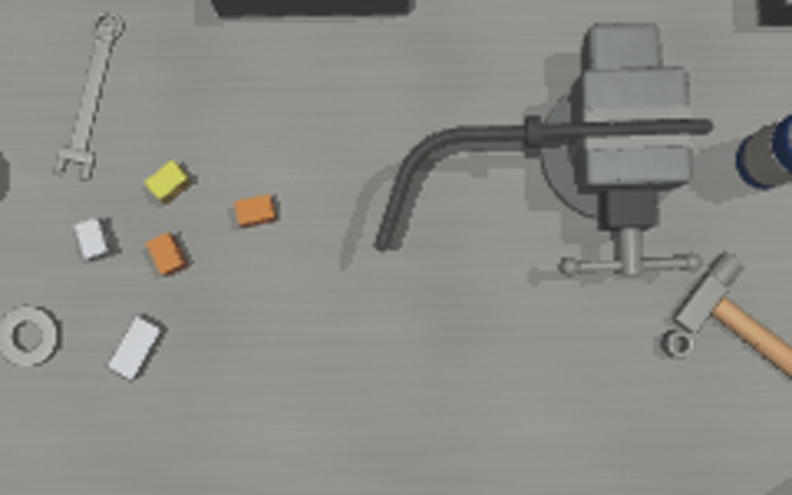

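The aluminium block is at side px ≈ (286,157) and top px ≈ (188,212). The blank is the longer stub at side px ≈ (250,169), and the orange and yellow ones are decoys. The bar's free end is at side px ≈ (283,203) and top px ≈ (277,214). I'll now fit the bar model and the block yaw.

```bash
cat > bar.py <<'E'
from h import *
from scipy.optimize import least_squares
from scipy.ndimage import map_coordinates
def barpts(th,s):  # th: x,y,z,yaw,roll ; s from seat along the axis
    x,y,z,yaw,roll=th;R=.06;a=np.radians(70);out=[];tan=[]
    for q in np.atleast_1d(s):
        if q<.048:p=[0,q,0];t=[0,1,0]
        elif q<.048+R*a:
            f=(q-.048)/R;p=[-R*(1-np.cos(f)),.048+R*np.sin(f),0];t=[-np.sin(f),np.cos(f),0]
        else:
            e=q-.048-R*a;t=[-np.sin(a),np.cos(a),0];p=[-R*(1-np.cos(a))+e*t[0],.048+R*np.sin(a)+e*t[1],0]
        out.append(p);tan.append(t)
    cr,sr=np.cos(roll),np.sin(roll);Ry=np.array([[cr,0,sr],[0,1,0],[-sr,0,cr]])
    c,k=np.cos(yaw),np.sin(yaw);Rz=np.array([[c,-k,0],[k,c,0],[0,0,1]])
    M=Rz@Ry;return np.array(out)@M.T+[x,y,z],np.array(tan)@M.T
SEND=.048+.06*np.radians(70)+.072
def fit(P,s,th0,fixz=True,verbose=1):
    G={n:cv2.cvtColor(P[n]["pixels"],cv2.COLOR_BGR2GRAY).astype(float) for n in P}
    th=np.array(th0,float)
    off=np.arange(-7,7.01,.25)
    for it in range(6):
        obs=[]
        X,_=barpts(th,s);X2,_=barpts(th,np.array(s)+.002)
        for n in P:
            for q,A,B in zip(s,X,X2):
                a=proj(P[n],A);b=proj(P[n],B);d=(b-a)/np.linalg.norm(b-a);nn=np.array([-d[1],d[0]])
                L=a[:,None]+nn[:,None]*off
                g=map_coordinates(G[n],[L[1],L[0]],order=1)
                w=np.clip(100-g,0,None)*(np.abs(off)<6)
                if w.sum()>60:
                    # connected run nearest the darkest
                    obs.append((n,q,a+nn*(w@off/w.sum()),nn))
        def res(t):
            t5=np.r_[t[:2],.14,t[2:4]]
            r=[]
            for n,q,m,nn in obs:
                # side offset lets the 2 mm calibration error float
                c=proj(P[n],barpts(t5,q)[0][0]);o=t[4:6] if n=="side" else t[6:8]
                r.append((c+o-m)@nn)
            return np.r_[r,t[4:8]*.7]
        f=least_squares(res,np.r_[th[:2],th[3:5],0,0,0,0],loss="soft_l1",x_scale=[.01,.01,.1,.1,1,1,1,1])
        th=np.r_[f.x[:2],.14,f.x[2:4]]
    if verbose:print("th",th,"yaw,roll",np.degrees(th[3:]),"off",f.x[4:],"rms",np.sqrt(np.mean(res(f.x)**2)),len(obs))
    return th,f.x
E
cat > b.py <<'E'
from bar import *
np.set_printoptions(precision=4,suppress=True)
P={n:imaging.get_image(n) for n in("side","top")}
s=np.r_[np.linspace(.008,SEND-.008,28)]
for r0 in(-.1,.1):
    th,x=fit(P,s,[.640,-.139,.14,0.,r0])
X,T=barpts(th,[0,.048,.0846,.1213,SEND-.007,SEND]);print(X,T)
for n in P:print(n,[proj(P[n],q).round(1).tolist() for q in X])
np.save("th.npy",th)
# block
for n,c,z in(("side",(286,157),.022),("top",(188,212),.022)):
    im=P[n]["pixels"];g=cv2.cvtColor(im,cv2.COLOR_BGR2GRAY);x0,y0=c[0]-10,c[1]-10
    sub=g[y0:y0+21,x0:x0+21];print(sub[::1])
    if n=="top":
        m=(cv2.resize(sub,None,fx=8,fy=8,interpolation=cv2.INTER_CUBIC)>190).astype(np.uint8)
        cs,_=cv2.findContours(m,0,1);b=max(cs,key=cv2.contourArea)
        cor=cv2.boxPoints(cv2.minAreaRect(b))/8-.5+.0625+[x0,y0]
        W=np.array([onz(P[n],q,.044) for q in cor]);print(W);print("cen",W.mean(0),[(np.linalg.norm(W[i]-W[i-1]),np.degrees(np.arctan2(*(W[i]-W[i-1])[1::-1]))) for i in range(4)])
    for d in nets.landmark_of(P[n],"block_center"):
        print(n,d["xy"],d["conf"],onz(P[n],d["xy"],z))
E
python3 b.py
```

```text
th [ 0.6387 -0.145   0.14    0.0059 -0.0787] yaw,roll [ 0.34   -4.5065] off [ 0.1905 -0.0764  0.0455  0.2905] rms 0.4701770957220558 56
th [ 0.6387 -0.145   0.14    0.0059 -0.0787] yaw,roll [ 0.34   -4.5064] off [ 0.1905 -0.0764  0.0455  0.2905] rms 0.4702146963332492 56
[[ 0.6387 -0.145   0.14  ]
 [ 0.6385 -0.097   0.14  ]
 [ 0.6275 -0.0627  0.1391]
 [ 0.5988 -0.0409  0.1369]
 [ 0.5377 -0.019   0.1321]
 [ 0.5312 -0.0166  0.1316]] [[-0.0059  1.      0.    ]
 [-0.0059  1.      0.    ]
 [-0.576   0.8162 -0.045 ]
 [-0.9388  0.3365 -0.0738]
 [-0.9388  0.3365 -0.0738]
 [-0.9388  0.3365 -0.0738]]
side [[330.3, 240.6], [327.7, 224.0], [321.3, 213.1], [308.4, 207.3], [282.6, 202.7], [279.9, 202.2]]
top [[315.9, 180.5], [300.5, 180.9], [289.5, 184.7], [282.7, 194.1], [276.0, 214.0], [275.3, 216.1]]
[[170 170 169 168 168 168 168 168 168 168 170 169 169 169 169 170 170 170
  170 169 170]
 [171 170 170 169 168 168 168 169 169 169 170 170 172 171 170 170 170 170
  169 170 170]
 [170 170 169 168 168 169 169 171 173 175 178 180 182 181 175 171 169 170
  169 169 169]
 [170 170 171 172 174 176 180 18
[... 3514 characters left out ...]
 146 146 147 147 147 146 147 147 147 146 147 147 147 148 148
  148 148 148]
 [148 147 148 148 147 147 147 148 148 148 148 148 148 148 148 147 147 148
  148 148 148]]
[[0.5706 0.2909 0.044 ]
 [0.5766 0.2694 0.044 ]
 [0.5439 0.2599 0.044 ]
 [0.5379 0.2813 0.044 ]]
cen [0.5572 0.2754 0.044 ] [(np.float64(0.03405339463675735), np.float64(16.22979468399573)), (np.float64(0.022286261701950066), np.float64(-74.287685846954)), (np.float64(0.034070916275586074), np.float64(-163.82800501822578)), (np.float64(0.022252057758563534), np.float64(105.66644568894252))]
top [187.6, 214.6] 0.57 [0.5491 0.2783 0.022 ]
top [214.7, 214.8] 0.52 [0.5466 0.1871 0.022 ]
top [210.5, 196.8] 0.39 [0.608  0.2006 0.022 ]
```

Request:
jog_arm:
  rows:
    - [0.62,-0.688,0,-0.45]
    - [0.62,-0.688,0,-0.45]
    - [0.62,-0.688,0,-0.45]
    - [0.62,-0.688,0,-0.45]
    - [0.62,-0.688,0,-0.45]
    - [0.62,-0.688,0,-0.45]
    - [0.62,-0.688,0,-0.45]
    - [0.62,-0.688,0,-0.45]
    - [0.62,-0.688,0,-0.45]
    - [0.62,-0.688,0,-0.45]
    - [0.62,-0.688,0,-0.45]
    - [0.62,-0.688,0,-0.45]
    - [0.62,-0.688,0,-0.45]
    - [0.62,-0.688,0,-0.45]
    - [0.62,-0.688,0,-0.45]
    - [0.62,-0.688,0,-0.45]
  fingers: 1

```text
time: 2.13
ee_pos: [0.4206, -0.17, 0.2226]
tcp_rot: [[-0.273, 0.962, -0.0], [0.962, 0.273, -0.0], [-0.0, -0.0, -1.0]]
ft_force: [-0.0, -0.2, 0.5]
gripper_width: 0.0878
grip_force: 0.0
```

```bash
cat > to.py <<'E'
import sys;from h import *
# usage: x y z yawTooly(deg) -> normalised row from the current measured pose
S=status.state();R=np.array(S["tcp_rot"]);p=np.array(S["ee_pos"]);a=list(map(float,sys.argv[1:]))
y=np.degrees(np.arctan2(R[1,1],R[0,1]));d=(a[3]-y+180)%360-180
print("t",round(S["time"],2),"p",p.round(4),"yaw",round(y,2),"q",np.round(S["joint_positions"],0),"row",(R.T@(np.array(a[:3])-p)/.5).round(4),round(-d/180,4),"ft",np.round(S["ft_force"],1),"w",S["gripper_width"])
E
python3 to.py .557 .275 .12 16.2; sed -i 's/100-g/70-g/; s/>60:/>30:/' bar.py; python3 - <<'E'
from bar import *
np.set_printoptions(precision=4,suppress=True,linewidth=150)
P={n:imaging.get_image(n) for n in("side","top")}
import pickle;pickle.dump(P,open("P2.pkl","wb"))
g=cv2.cvtColor(P["top"]["pixels"],6);print(g[170:192,305:308].T,g[200:220,270:285:14].T)
g=cv2.cvtColor(P["side"]["pixels"],6);print(g[192:213,290:293:2].T,g[220,315:340])
s=np.r_[np.linspace(.006,SEND-.008,30)]
for y0 in(-.138,-.146):th,x=fit(P,s,[.640,y0,.14,0.,-.05])
for n in P:
    im=cv2.resize(P[n]["pixels"],None,fx=4,fy=4,interpolation=2);X=barpts(th,np.linspace(0,SEND,30))[0]
    o=x[4:6] if n=="side" else x[6:8]
    for q in X:
        u=proj(P[n],q)+o;cv2.circle(im,tuple(int(v*4+1.5) for v in u),2,(0,0,255),-1)
    cv2.imwrite(f"pics/{n}2.png",im[4*160:4*270,4*240:4*350])
a,b=[cv2.imread(f"pics/{n}2.png") for n in P];cv2.imwrite("pics/fit2.png",cv2.resize(np.hstack([a,b]),(800,400)))
np.save("th.npy",th)
E
```

```text
t 2.13 p [ 0.4206 -0.17    0.2226] yaw 15.85 q [ 38.   8. -26. 117.   4.  56.  26.] row [0.7817 0.5055 0.2048] -0.0019 ft [-0.  -0.2  0.5] w 0.08780973529122993
[[146 147 147 146 148 148 147 145  98  73  90  70  62  93  93  80 129 128 129 130 130 128]
 [146 147 147 146 147 148 148 146  97  74  89  69  62  92  93  83 129 128 129 130 130 129]
 [146 147 148 146 148 148 148 146  96  75  89  69  62  93  94  96 132 128 130 130 131 131]] [[127 126 127 128 129 129 130 132 145 147 147 144 146 145 141 143 144 146 144 148]
 [ 91  92  91 101 100 103 142 142 142 144 144 142 142 142 140 141 143 143 145 148]]
[[175 172 165 163 163 169 177 178 172 133 105  93  78  65 109 168 182 184 184 183 183]
 [114 106  99  95  94 104 120 125 133 114 100  97  83  69  92 150 178 184 185 184 184]] [183 182 183 183 182 182 182 181 171 140  98  87  95  98 104 133 166 179 182 181 181 182 183 183 183]
th [ 0.6357 -0.1421  0.14    0.0439 -0.0504] yaw,roll [ 2.5176 -2.8893] off [0. 0. 0. 0.] rms 0.0 0
th [ 0.6385 -0.1478  0.14    0.0174 -0.0501] yaw,roll [ 0.9994 -2.8721] off [0. 0. 0. 0.] rms 0.0 0
```

```bash
cat > edge.py <<'E'
from bar import *
def fit_edge(P,th0,verbose=1):
    G={n:cv2.cvtColor(P[n]["pixels"],6).astype(float) for n in P}
    plan=[("side",s,-1,137) for s in np.linspace(.006,SEND-.01,30)]+[("top",s,1,115) for s in np.linspace(.006,.05,10)]+[("top",s,-1,115) for s in np.linspace(.11,SEND-.01,12)]
    th=np.array(th0,float);o2=np.arange(-4,4.01,.1)
    def silh(t5,n,s,sg):
        X,T=barpts(t5,[s]);X=X[0];T=T[0];c,v=ray(P[n],proj(P[n],X))
        k=np.cross(T,v);k/=np.linalg.norm(k)
        # sign: outer (convex) side is + : away from the bend centre
        C=barpts(t5,[0])[0][0]; cen=np.array([t5[0]-.06,t5[1]+.048-.03,.14])
        if k@(X-cen)<0:k=-k
        return proj(P[n],X+sg*.007*k),proj(P[n],X)
    for it in range(5):
        obs=[]
        for n,s,sg,lev in plan:
            e,a=silh(th,n,s,sg);nn=(e-a)/np.linalg.norm(e-a)
            L=e[:,None]+nn[:,None]*o2;g=map_coordinates(G[n],[L[1],L[0]],order=1)
            i=np.where((g[:-1]<lev)&(g[1:]>=lev))[0]
            if len(i):
                j=i[np.argmin(abs(o2[i]))];obs.append((n,s,sg,e+nn*(o2[j]+.05),nn))
        def res(t):
            t5=np.r_[t[:2],.14,t[2:4]];r=[]
            for n,s,sg,m,nn in obs:
                o=t[4:6] if n=="side" else t[6:8]
                r.append((silh(t5,n,s,sg)[0]+o-m)@nn)
            return np.r_[r,t[4:8]*.7]
        f=least_squares(res,np.r_[th[:2],th[3:5],0,0,0,0],loss="soft_l1",f_scale=.3,x_scale=[.01,.01,.1,.1,1,1,1,1])
        th=np.r_[f.x[:2],.14,f.x[2:4]]
    if verbose:
        cov=np.linalg.inv(f.jac.T@f.jac)*.04
        print("th",th.round(4),"deg",np.degrees(th[3:]).round(2),"sd",np.sqrt(np.diag(cov))[:4].round(4),"off",f.x[4:].round(2),"rms",np.sqrt(np.mean(f.fun**2)).round(3),len(obs))
    return th,f.x
E
python3 - <<'E'
from edge import *;import pickle
P=pickle.load(open("P2.pkl","rb"))
for r in(-.08,.03):th,x=fit_edge(P,[.6385,-.141,.14,0.01,r])
np.save("th.npy",th);print(barpts(th,[0,.048,.1213,SEND]))
ims=[]
for n in P:
    im=cv2.resize(P[n]["pixels"],None,fx=4,fy=4,interpolation=2)
    o=x[4:6] if n=="side" else x[6:8]
    for q in barpts(th,np.linspace(0,SEND,30))[0]:
        u=proj(P[n],q)+o;cv2.circle(im,tuple(int(v*4+1.5) for v in u),1,(0,0,255),-1)
    ims.append(im[4*165:4*265,4*250:4*350])
cv2.imwrite("pics/fit2.png",np.hstack(ims))
E
```

```text
th [ 0.6406 -0.1467  0.14    0.011  -0.0842] deg [ 0.63 -4.82] sd [0.0008 0.0041 0.0064 0.0088] off [-0.28 -1.17  2.33 -0.44] rms 0.324 52
th [ 0.6406 -0.1468  0.14    0.011  -0.0842] deg [ 0.63 -4.82] sd [0.0008 0.004  0.0065 0.0089] off [-0.27 -1.16  2.33 -0.42] rms 0.325 52
(array([[ 0.64059494, -0.14675679,  0.14      ],
       [ 0.64006618, -0.09875971,  0.14      ],
       [ 0.60011217, -0.04281619,  0.13667982],
       [ 0.53242325, -0.01893364,  0.13098894]]), array([[-0.01101593,  0.99993932,  0.        ],
       [-0.01101593,  0.99993932,  0.        ],
       [-0.94005271,  0.33174468, -0.07903393],
       [-0.9400738 ,  0.33168448, -0.07903576]]))
```

View pics/fit2.png

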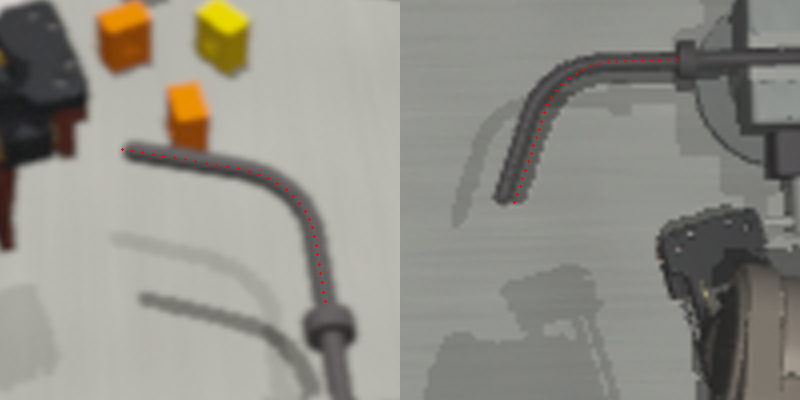

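Request:
jog_arm:
  rows:
    - [0.78,0.505,0.05,0]
    - [0.78,0.505,0.05,0]
    - [0.78,0.505,0.05,0]
    - [0.78,0.505,0.05,0]
    - [0.78,0.505,0.05,0]
    - [0.78,0.505,0.05,0]
    - [0.78,0.505,0.05,0]
    - [0.78,0.505,0.1,0]
    - [0.78,0.505,0.15,0]
    - [0.78,0.505,0.2,0]
    - [0.78,0.505,0.2,0]
    - [0.78,0.505,0.2,0]
    - [0.78,0.505,0.2,0]
    - [0.78,0.505,0.2,0]
    - [0.78,0.505,0.2,0]

```text
time: 3.48
ee_pos: [0.5562, 0.2748, 0.1226]
tcp_rot: [[-0.275, 0.961, -0.0], [0.961, 0.275, -0.001], [-0.001, -0.0, -1.0]]
ft_force: [-0.2, -0.7, -0.0]
gripper_width: 0.088
grip_force: 0.0
```

The side overlay fits well. In the top view the fit slid to the right of the leg, whose true tip is at about (276,214.5), so I'll refit from a better start. Descending to the block meanwhile.

Request:
jog_arm:
  rows:
    - [0.0,0.0,0.06,0]
    - [0.0,0.0,0.12,0]
    - [0.0,0.0,0.17,0]
    - [0.0,0.0,0.21,0]
    - [0.0,0.0,0.235,0]
    - [0.0,0.0,0.235,0]
    - [0.0,0.0,0.235,0]

```text
time: 4.07
ee_pos: [0.5564, 0.2753, 0.0059]
tcp_rot: [[-0.276, 0.961, 0.001], [0.961, 0.276, -0.0], [-0.0, 0.001, -1.0]]
ft_force: [1.1, 0.2, -0.4]
gripper_width: 0.088
grip_force: 0.0
```

```bash
cat > c.py <<'E'
from edge import *;import pickle
P={n:imaging.get_image(n) for n in("side","top")};pickle.dump(P,open("P3.pkl","wb"))
print(status.state()["ft_force"],status.state()["ee_pos"])
G=cv2.cvtColor(P["top"]["pixels"],6).astype(int);S=cv2.cvtColor(P["side"]["pixels"],6).astype(int)
for r in (196,201,206,211):print("top row",r,G[r,268:292])
for c in(295,300,305,310,316):print("top col",c,G[172:192,c])
for c in(285,292,299):print("side col",c,S[194:216,c])
for r in(222,228,234):print("side row",r,S[r,316:342])
for d in nets.landmark_of(P["top"],"seat")+nets.landmark_of(P["side"],"seat"):print(d)
E
python3 c.py
```

```text
[0.89189782 0.26228018 0.02728668] [0.55693787 0.27648567 0.00698181]
top row 196 [150 148 132 132 131 131 132 134 150 150 142  79  79  93  72  70  95  95
  95 104 149 149 148 149]
top row 201 [129 129 129 132 146 146 146 147 143 115  75  86  78  70  82  94  95 105
 149 148 149 150 150 150]
top row 206 [131 131 134 149 149 148 148 140  70  79  75  71  70  93  93 103 147 147
 147 146 147 147 147 147]
top row 211 [130 133 147 148 148 139  77  76  92  73  70  93  93  94 105 146 146 147
 146 146 146 148 147 147]
top col 295 [151 148 150 152 150 151 147  94  78  92  73  66  96  96  97 105 132 133
 132 133]
top col 300 [152 149 151 153 152 151  95  75  91  74  66  95  96 101 151 150 133 134
 133 133]
top col 305 [152 151 152 153 153 151 101  76  93  72  64  96  97  83 133 132 134 134
 134 134]
top col 310 [153 153 154 154 155 150  85  78  91  72  68  97  97 101 153 133 135 136
 136 153]
top col 316 [152 153 154 154 155 149  71  79  87  70  74  97  98 101 154 134 135 136
 138 156]
side col 285 [114 113 113 114 113 111 101  94  90  76  62  78 127 152 166 172 173 173
 173 173 173 173]
side col 292 [ 79  76  77  90 111 117 126 106  95  92  78  64  86 142 169 175 175 175
 176 175 175 176]
side col 299 [118  87  73  74  75  73  74  76  81  92  94  80  66  77 129 166 175 175
 175 175 175 174]
side row 222 [172 173 175 174 174 173 173 169 150 113  85  87  91  91 107 148 168 173
 173 173 174 174 174 175 174 175]
side row 228 [173 173 173 174 175 174 173 174 171 156 122  88  86  91  92 105 145 167
 173 174 173 174 175 175 175 175]
side row 234 [172 173 173 174 174 175 175 174 174 171 157 123  88  87  91  90 105 145
 169 174 175 175 175 176 176 176]
{'xy': [316.7, 180.2], 'conf': 0.8}
{'xy': [330.5, 238.6], 'conf': 0.87}
```

```bash
sed -i 's/plan=.*/plan=[("side",s,-1,132) for s in np.linspace(.006,SEND-.01,30)]+[("top",s,1,115) for s in np.linspace(.006,SEND-.01,30)]/' edge.py
python3 - <<'E'
from edge import *;import pickle
for f in("P2.pkl","P3.pkl"):
    P=pickle.load(open(f,"rb"))
    for y in(-.14,-.146):th,x=fit_edge(P,[.64,y,.14,0.01,-.06])
np.save("th.npy",th);np.save("off.npy",x[4:]);print(barpts(th,[0,.048,.1213,SEND]))
print([(n,proj(P[n],barpts(th,[0])[0][0])) for n in P])
E
```

```text
th [ 0.6411 -0.1417  0.14    0.0163 -0.0863] deg [ 0.93 -4.94] sd [0.0006 0.0008 0.0056 0.0079] off [-0.17  0.14 -0.13 -0.23] rms 0.113 60
th [ 0.6411 -0.1417  0.14    0.0164 -0.0858] deg [ 0.94 -4.91] sd [0.0006 0.0008 0.0056 0.0079] off [-0.16  0.15 -0.13 -0.23] rms 0.112 60
th [ 0.6408 -0.1415  0.14    0.0189 -0.0943] deg [ 1.08 -5.4 ] sd [0.0006 0.0008 0.0057 0.0085] off [-0.18  0.15 -0.13 -0.25] rms 0.298 60
th [ 0.6408 -0.1416  0.14    0.0185 -0.0947] deg [ 1.06 -5.43] sd [0.0006 0.0008 0.0057 0.0085] off [-0.18  0.14 -0.13 -0.25] rms 0.298 60
(array([[ 0.64079193, -0.14156388,  0.14      ],
       [ 0.63990526, -0.09357207,  0.14      ],
       [ 0.59957231, -0.03792737,  0.1362659 ],
       [ 0.53177082, -0.01454907,  0.12986556]]), array([[-0.01847227,  0.99982937,  0.        ],
       [-0.01847227,  0.99982937,  0.        ],
       [-0.94161667,  0.32474171, -0.08888679],
       [-0.94163729,  0.32468136, -0.08888886]]))
[('side', array([331.05594513, 239.37337319])), ('top', array([314.81524665, 179.90335934]))]
```

Request:
jog_arm:
  rows:
    - [0.0,0.0,0.0,0]
    - [0.0,0.0,0.0,0]
    - [0.0,0.0,0.0,0]
    - [0.0,0.0,0.0,0]
    - [0.0,0.0,0.0,0]
    - [0.0,0.0,0.0,0]
    - [0.0,0.0,0.0,0]
  fingers: 0.3

```text
time: 4.85
ee_pos: [0.5557, 0.2763, 0.0051]
tcp_rot: [[-0.277, 0.961, -0.0], [0.961, 0.277, -0.0], [-0.0, -0.0, -1.0]]
ft_force: [-0.1, 0.6, 0.0]
gripper_width: 0.0446
grip_force: 0.0
```

Request:
jog_arm:
  rows:
    - [0.0,0.0,0.002,0]
    - [0.0,0.0,0.002,0]
    - [0.0,0.0,0.002,0]
    - [0.0,0.0,0.002,0]
    - [0.0,0.0,0.002,0]
    - [0.0,0.0,0.002,0]
  fingers: 0

```text
time: 5.35
ee_pos: [0.5556, 0.2762, 0.0041]
tcp_rot: [[-0.277, 0.961, -0.0], [0.961, 0.277, -0.0], [-0.0, -0.0, -1.0]]
ft_force: [0.6, 0.1, -1.1]
gripper_width: 0.0362
grip_force: 30.0
```

```bash
cat > go.py <<'E'
import sys;from bar import *
# s list -> tool TCP pose for block centre at s on the axis (s>SEND extrapolated), dz offset, row from current pose
th=np.load("th.npy");dx=np.load("corr.npy") if __import__("os").path.exists("corr.npy") else np.zeros(3)
S=status.state();R=np.array(S["tcp_rot"]);p=np.array(S["ee_pos"])
y=np.degrees(np.arctan2(R[1,1],R[0,1]))
print("t",round(S["time"],2),"p",p.round(4),"yaw",round(y,2),"ft",np.round(S["ft_force"],1),"m",np.round(S["moment"],2),"rot_z",R[:,2].round(4),"q",np.round(S["joint_positions"]))
for a in sys.argv[1:]:
    s=float(a)/1000;X,T=barpts(th,[s]);X=X[0]+dx;T=T[0]
    yw=np.degrees(np.arctan2(T[1],T[0]))-90;d=(yw-y+180)%360-180
    t=X-[0,0,.018]
    print("s",a,"TCP",t.round(4),"yaw",round(yw,1),"row",(R.T@(t-p)/.5).round(4),round(-d/180,4))
E
python3 -c "
import numpy as np;np.save('th.npy',[.6411,-.1417,.14,.0163,-.086])"
python3 -c "from bar import *;print(SEND)"
python3 go.py 245 220 193
```

```text
0.19330382858376183
t 5.35 p [0.5556 0.2762 0.0041] yaw 16.09 ft [ 0.6  0.1 -1.1] m [ 0.01 -0.16  0.02] rot_z [-1.e-04 -1.e-04 -1.e+00] q [-11.  41. -29. 103.  28.  43. -39.]
s 245 TCP [0.4836 0.0024 0.1086] yaw 70.9 row [-0.4863 -0.2902 -0.209 ] -0.3043
s 220 TCP [ 0.5071 -0.0057  0.1106] yaw 70.9 row [-0.515  -0.2495 -0.2131] -0.3043
s 193 TCP [ 0.5326 -0.0145  0.1128] yaw 70.9 row [-0.5461 -0.2055 -0.2174] -0.3043
```

Request:
jog_arm:
  rows:
    - [0,0,-0.06,0]
    - [0,0,-0.13,0]
    - [-0.05,-0.03,-0.2,0]
    - [-0.12,-0.07,-0.209,-0.04]
    - [-0.2,-0.12,-0.209,-0.08]
    - [-0.27,-0.16,-0.209,-0.12]
    - [-0.34,-0.2,-0.209,-0.16]
    - [-0.41,-0.245,-0.209,-0.2]
    - [-0.46,-0.275,-0.209,-0.24]
    - [-0.486,-0.29,-0.209,-0.28]
    - [-0.486,-0.29,-0.209,-0.304]
    - [-0.486,-0.29,-0.209,-0.304]
    - [-0.486,-0.29,-0.209,-0.304]
    - [-0.486,-0.29,-0.209,-0.304]

```text
time: 6.52
ee_pos: [0.4838, 0.0034, 0.1088]
tcp_rot: [[-0.944, 0.33, 0.0], [0.33, 0.944, 0.0], [-0.0, 0.0, -1.0]]
ft_force: [0.1, -0.5, -1.8]
gripper_width: 0.036
grip_force: 30.0
```

```bash
python3 go.py 245 215; python3 - <<'E'
from edge import *;import pickle
P={n:imaging.get_image(n) for n in("side","top")};pickle.dump(P,open("P4.pkl","wb"))
S=status.state();p=np.array(S["ee_pos"])+[0,0,.018];R=np.array(S["tcp_rot"])
ims=[]
for n in P:
    im=P[n]["pixels"].copy();u=proj(P[n],p);print(n,u,[d["xy"]+[d["conf"]] for d in nets.landmark_of(P[n],"block_center")])
    c=u.astype(int);im=cv2.resize(im[c[1]-25:c[1]+25,c[0]-30:c[0]+30],None,fx=6,fy=6,interpolation=2)
    for dx in(-.012,.012):
        for dy in(-.018,.018):
            for dz in(-.022,.022):
                v=(proj(P[n],p+R@[dx,dy,dz])-c+[30,25])*6+2.5;cv2.circle(im,tuple(v.astype(int).tolist()),2,(0,0,255),-1)
    ims.append(im)
cv2.imwrite("pics/hold.png",np.hstack(ims))
E
```

```text
t 6.52 p [0.4838 0.0034 0.1088] yaw 70.72 ft [ 0.1 -0.5 -1.8] m [ 0.02 -0.15 -0.03] rot_z [ 3.e-04  4.e-04 -1.e+00] q [ 32.  25. -48. 118.  26.  47.  39.]
s 245 TCP [0.4836 0.0024 0.1086] yaw 70.9 row [-0.0002 -0.002   0.0003] -0.0008
s 215 TCP [ 0.5118 -0.0074  0.111 ] yaw 70.9 row [-0.06   -0.0019 -0.0045] -0.0008
side [260.61171914 198.12381998] [[284.4, 173.6, 0.73], [304.6, 174.5, 0.64], [259.6, 197.5, 0.49], [296.8, 193.3, 0.48]]
top [269.09039196 231.5638751 ] [[208.7, 195.9, 0.54], [211.9, 215.5, 0.5], [238.5, 202.8, 0.5]]
```

View pics/hold.png

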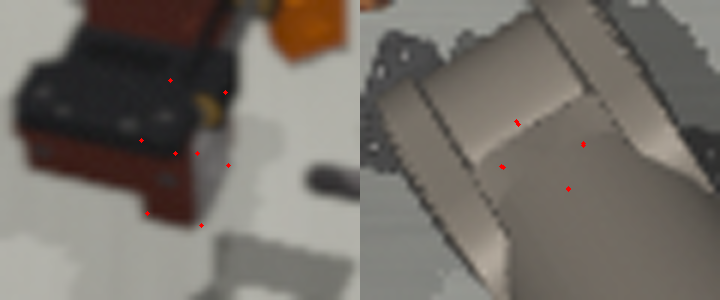

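The side view shows the block (silver face) between the fingers at crop (215,175), close to the predicted corners. The bar tip is to its right at crop (315,180). I'll average the pose readings, then advance to just short of the tip.

```bash
python3 - <<'E'
s=open("go.py").read()
s=s.replace('S=status.state();R=np.array(S["tcp_rot"]);p=np.array(S["ee_pos"])','''L=[status.state()]
for _ in range(5):imaging.get_image("side");L.append(status.state())
S=L[-1];p=np.mean([q["ee_pos"] for q in L],0);print("sd",np.std([q["ee_pos"] for q in L],0).round(5))
R=np.mean([q["tcp_rot"] for q in L],0);F=np.mean([q["ft_force"] for q in L],0);M=np.mean([q["moment"] for q in L],0)
print("tool-frame F",(R.T@F).round(1),"M",(R.T@M).round(2),"w",round(S["gripper_width"],4))''')
s=s.replace('np.round(S["ft_force"],1)','F.round(1)').replace(',"m",np.round(S["moment"],2)','').replace(',"q",np.round(S["joint_positions"])','')
open("go.py","w").write(s)
E
python3 go.py 215 208 200
```

```text
sd [4.0e-05 2.1e-04 3.0e-05]
tool-frame F [ 0.2 -0.2  1.6] M [-0.1  -0.11 -0.01] w 0.0358
t 6.97 p [0.4837 0.0032 0.1087] yaw 70.83 ft [-0.2 -0.1 -1.6] rot_z [ 1.e-04  0.e+00 -1.e+00]
s 215 TCP [ 0.5118 -0.0074  0.111 ] yaw 70.9 row [-0.06   -0.0014 -0.0047] -0.0002
s 208 TCP [ 0.5184 -0.0096  0.1116] yaw 70.9 row [-0.0739 -0.0014 -0.0059] -0.0002
s 200 TCP [ 0.526  -0.0123  0.1123] yaw 70.9 row [-0.0899 -0.0014 -0.0071] -0.0002
```

Request:
jog_arm:
  rows:
    - [-0.03,-0.0014,-0.002,0]
    - [-0.05,-0.0014,-0.004,0]
    - [-0.065,-0.0014,-0.005,0]
    - [-0.074,-0.0014,-0.006,0]
    - [-0.077,-0.0014,-0.006,0]
    - [-0.08,-0.0014,-0.0063,0]
    - [-0.083,-0.0014,-0.0066,0]
    - [-0.086,-0.0014,-0.0068,0]
    - [-0.086,-0.0014,-0.0068,0]

```text
time: 7.72
ee_pos: [0.524, -0.0122, 0.112]
tcp_rot: [[-0.944, 0.329, -0.0], [0.329, 0.944, -0.0], [-0.0, -0.0, -1.0]]
ft_force: [0.5, -0.0, -0.6]
gripper_width: 0.0355
grip_force: 30.0
```

```bash
python3 go.py 200 195 190; python3 - <<'E'
from bar import *
P={n:imaging.get_image(n) for n in("side","top")}
ims=[]
for n,c in(("side",(278,203)),("top",(278,212))):
    ims.append(cv2.resize(P[n]["pixels"][c[1]-25:c[1]+25,c[0]-30:c[0]+30],None,fx=6,fy=6,interpolation=2))
cv2.imwrite("pics/tip.png",np.hstack(ims))
E
```

```text
sd [7.e-05 3.e-05 1.e-05]
tool-frame F [-0.   0.1  0.9] M [-0.08 -0.12  0.01] w 0.0361
t 7.97 p [ 0.5239 -0.0121  0.1121] yaw 70.81 ft [ 0.   0.  -0.9] rot_z [-1.e-04 -1.e-04 -1.e+00]
s 200 TCP [ 0.526  -0.0123  0.1123] yaw 70.9 row [-0.004   0.001  -0.0004] -0.0003
s 195 TCP [ 0.5307 -0.0139  0.1127] yaw 70.9 row [-0.0139  0.001  -0.0012] -0.0003
s 190 TCP [ 0.5354 -0.0155  0.1131] yaw 70.9 row [-0.0239  0.0011 -0.002 ] -0.0003
```

View pics/tip.png

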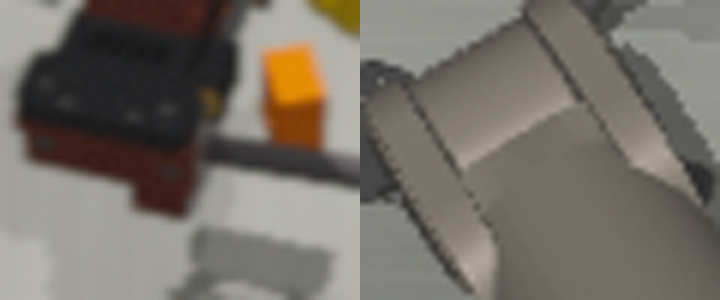

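The side view shows the bar tip reaching the block face at crop (205,150), with no contact force yet. I'll ease on.

Request:
jog_arm:
  rows:
    - [-0.003,0.0005,-0.0002,0]
    - [-0.006,0.001,-0.0004,0]
    - [-0.009,0.001,-0.0007,0]
    - [-0.012,0.001,-0.001,0]
    - [-0.012,0.001,-0.001,0]

```text
time: 8.48
ee_pos: [0.5303, -0.0138, 0.1126]
tcp_rot: [[-0.944, 0.329, 0.0], [0.329, 0.944, 0.0], [-0.0, 0.0, -1.0]]
ft_force: [-0.1, -0.0, -1.1]
gripper_width: 0.036
grip_force: 30.0
```

```bash
python3 go.py 192 188 184
```

```text
sd [1.7e-04 6.0e-05 3.0e-05]
tool-frame F [-0.2 -0.2  1.1] M [-0.09 -0.1   0.  ] w 0.0357
t 8.73 p [ 0.53   -0.0137  0.1126] yaw 70.8 ft [ 0.1 -0.2 -1.1] rot_z [ 0.  0. -1.]
s 192 TCP [ 0.5335 -0.0149  0.1129] yaw 70.9 row [-0.0074  0.0001 -0.0007] -0.0004
s 188 TCP [ 0.5373 -0.0162  0.1132] yaw 70.9 row [-0.0154  0.0001 -0.0014] -0.0004
s 184 TCP [ 0.541  -0.0175  0.1135] yaw 70.9 row [-0.0234  0.0001 -0.002 ] -0.0004
```

Request:
jog_arm:
  rows:
    - [-0.003,0,-0.0003,0]
    - [-0.006,0,-0.0006,0]
    - [-0.009,0,-0.0008,0]
    - [-0.012,0,-0.001,0]
    - [-0.015,0,-0.0013,0]
    - [-0.015,0,-0.0013,0]

```text
time: 9.23
ee_pos: [0.5373, -0.0163, 0.1132]
tcp_rot: [[-0.944, 0.329, 0.0], [0.329, 0.944, 0.0], [-0.0, 0.0, -1.0]]
ft_force: [-0.4, -0.3, -1.1]
gripper_width: 0.0359
grip_force: 30.0
```

```bash
python3 go.py 184 180 175
```

```text
sd [1.5e-04 7.0e-05 2.0e-05]
tool-frame F [ 0.1 -0.1  1. ] M [-0.09 -0.09 -0.02] w 0.0361
t 9.48 p [ 0.537  -0.0161  0.1132] yaw 70.8 ft [-0.2 -0.  -1. ] rot_z [ 0.  0. -1.]
s 184 TCP [ 0.541  -0.0175  0.1135] yaw 70.9 row [-0.0084  0.0001 -0.0007] -0.0004
s 180 TCP [ 0.5448 -0.0188  0.1139] yaw 70.9 row [-0.0164  0.0001 -0.0013] -0.0004
s 175 TCP [ 0.5495 -0.0204  0.1143] yaw 70.9 row [-0.0264  0.0001 -0.0022] -0.0004
```

Request:
jog_arm:
  rows:
    - [-0.003,0,-0.0003,0]
    - [-0.006,0,-0.0005,0]
    - [-0.009,0,-0.0007,0]
    - [-0.012,0,-0.001,0]
    - [-0.015,0,-0.0012,0]
    - [-0.018,0,-0.0015,0]
    - [-0.021,0,-0.0017,0]
    - [-0.024,0,-0.002,0]
    - [-0.026,0,-0.0022,0]
    - [-0.026,0,-0.0022,0]

```text
time: 10.32
ee_pos: [0.5491, -0.0204, 0.114]
tcp_rot: [[-0.944, 0.329, -0.001], [0.329, 0.944, 0.0], [0.001, -0.0, -1.0]]
ft_force: [-0.9, 0.2, -4.0]
gripper_width: 0.0357
grip_force: 30.0
```

```bash
python3 go.py 170 160 150 140 
```

```text
sd [1.e-05 2.e-05 2.e-05]
tool-frame F [0.6 0.5 4.9] M [-0.22 -0.01  0.03] w 0.036
t 10.57 p [ 0.5491 -0.0204  0.1141] yaw 70.81 ft [-0.4  0.7 -4.9] rot_z [-4.e-04  1.e-04 -1.e+00]
s 170 TCP [ 0.5542 -0.0221  0.1147] yaw 70.9 row [-0.0108  0.0002 -0.0012] -0.0003
s 160 TCP [ 0.5636 -0.0253  0.1155] yaw 70.9 row [-0.0308  0.0002 -0.0029] -0.0003
s 150 TCP [ 0.573  -0.0286  0.1163] yaw 70.9 row [-0.0507  0.0003 -0.0045] -0.0003
s 140 TCP [ 0.5825 -0.0319  0.1171] yaw 70.9 row [-0.0706  0.0003 -0.0061] -0.0003
```

Request:
jog_arm:
  rows:
    - [0,0,0.0005,0]
    - [0,0,0.001,0]
    - [0,0,0.001,0]

```text
time: 10.82
ee_pos: [0.5495, -0.0204, 0.114]
tcp_rot: [[-0.944, 0.329, 0.001], [0.329, 0.944, -0.0], [-0.001, 0.0, -1.0]]
ft_force: [0.5, 0.2, -2.8]
gripper_width: 0.036
grip_force: 30.0
```

```bash
python3 go.py 170 160 150
```

```text
sd [1.e-05 1.e-05 2.e-05]
tool-frame F [0.3 0.3 2.5] M [-0.11 -0.01 -0.  ] w 0.0357
t 11.07 p [ 0.5495 -0.0205  0.114 ] yaw 70.8 ft [-0.2  0.4 -2.5] rot_z [ 5.e-04 -1.e-04 -1.e+00]
s 170 TCP [ 0.5542 -0.0221  0.1147] yaw 70.9 row [-0.01    0.0001 -0.0013] -0.0004
s 160 TCP [ 0.5636 -0.0253  0.1155] yaw 70.9 row [-0.0299  0.0001 -0.0029] -0.0004
s 150 TCP [ 0.573  -0.0286  0.1163] yaw 70.9 row [-0.0499  0.0001 -0.0045] -0.0004
```

Request:
jog_arm:
  rows:
    - [-0.003,0,0.0003,0]
    - [-0.006,0,0.0001,0]
    - [-0.009,0,-0.0001,0]
    - [-0.012,0,-0.0004,0]
    - [-0.015,0,-0.0006,0]
    - [-0.018,0,-0.0008,0]
    - [-0.02,0,-0.001,0]
    - [-0.02,0,-0.001,0]

```text
time: 11.73
ee_pos: [0.559, -0.0237, 0.1145]
tcp_rot: [[-0.944, 0.329, 0.0], [0.329, 0.944, 0.0], [-0.0, 0.0, -1.0]]
ft_force: [-1.6, -0.4, 0.6]
gripper_width: 0.0359
grip_force: 30.0
```

```bash
python3 go.py 160 150 140
```

```text
sd [3.e-05 1.e-05 1.e-05]
tool-frame F [ 0.5 -0.1 -0.9] M [-0.08 -0.06  0.02] w 0.0358
t 11.98 p [ 0.559  -0.0237  0.1144] yaw 70.8 ft [-0.5  0.   0.9] rot_z [ 5.e-04  0.e+00 -1.e+00]
s 160 TCP [ 0.5636 -0.0253  0.1155] yaw 70.9 row [-0.0099 -0.0001 -0.0021] -0.0003
s 150 TCP [ 0.573  -0.0286  0.1163] yaw 70.9 row [-0.0299 -0.0001 -0.0037] -0.0003
s 140 TCP [ 0.5825 -0.0319  0.1171] yaw 70.9 row [-0.0498 -0.     -0.0053] -0.0003
```

Request:
jog_arm:
  rows:
    - [-0.004,0,-0.0008,0]
    - [-0.008,0,-0.0013,0]
    - [-0.012,0,-0.0017,0]
    - [-0.016,0,-0.002,0]
    - [-0.02,0,-0.0023,0]
    - [-0.024,0,-0.0027,0]
    - [-0.028,0,-0.003,0]
    - [-0.032,0,-0.0033,0]
    - [-0.032,0,-0.0033,0]

```text
time: 12.73
ee_pos: [0.5743, -0.0292, 0.116]
tcp_rot: [[-0.944, 0.329, 0.0], [0.329, 0.944, 0.0], [-0.0, 0.0, -1.0]]
ft_force: [1.4, -0.5, -0.6]
gripper_width: 0.0354
grip_force: 30.0
```

```bash
python3 go.py 140 130 120
```

```text
sd [1.8e-04 6.0e-05 1.0e-05]
tool-frame F [-0.5  0.   0.2] M [-0.07 -0.17 -0.  ] w 0.0361
t 12.98 p [ 0.5741 -0.0291  0.116 ] yaw 70.79 ft [ 0.5 -0.2 -0.2] rot_z [ 4.e-04 -0.e+00 -1.e+00]
s 140 TCP [ 0.5825 -0.0319  0.1171] yaw 70.9 row [-0.0177  0.0002 -0.0022] -0.0004
s 130 TCP [ 0.5919 -0.0351  0.1179] yaw 70.9 row [-0.0376  0.0003 -0.0038] -0.0004
s 120 TCP [ 0.6013 -0.0384  0.1187] yaw 69.6 row [-0.0576  0.0003 -0.0054] 0.0065
```

```bash
python3 - <<'E'
s=open("go.py").read()
a=s.index("    s=float(a)");b=s.index("    d=") if "    d=" in s else None
i=s.index("    t=X-[0,0,.018]")
s=s[:a]+'''    s=float(a)/1000;X=barpts(th,[s-.012,s-.006,s,s+.006,s+.012])[0];T=X[4]-X[0];T/=np.linalg.norm(T)
    o=(X-X[0])-np.outer((X-X[0])@T,T);X=X[0]+T*((X[2]-X[0])@T)+(o[np.argmax((o**2).sum(1))])/2+dx
    yw=np.degrees(np.arctan2(T[1],T[0]))-90;d=(yw-y+180)%360-180
    X=X+.0012*np.r_[T[:2],0]
'''+s[i:]
open("go.py","w").write(s)
E
python3 go.py 140 135 130 125 120 115
```

```text
sd [2.e-05 2.e-05 1.e-05]
tool-frame F [-0.2 -0.   0.7] M [-0.09 -0.19 -0.  ] w 0.0359
t 13.23 p [ 0.5738 -0.029   0.116 ] yaw 70.8 ft [ 0.2 -0.1 -0.7] rot_z [ 1.e-04 -1.e-04 -1.e+00]
s 140 TCP [ 0.5813 -0.0315  0.1171] yaw 70.9 row [-0.0159  0.0003 -0.0022] -0.0003
s 135 TCP [ 0.586  -0.0331  0.1175] yaw 70.9 row [-0.0258  0.0003 -0.003 ] -0.0003
s 130 TCP [ 0.5907 -0.0347  0.1179] yaw 70.6 row [-0.0358  0.0003 -0.0039] 0.0009
s 125 TCP [ 0.5954 -0.0364  0.1183] yaw 69.5 row [-0.0458  0.0002 -0.0047] 0.0073
s 120 TCP [ 0.6001 -0.0383  0.1187] yaw 67.3 row [-0.0557 -0.0003 -0.0054] 0.0192
s 115 TCP [ 0.6046 -0.0403  0.1191] yaw 64.2 row [-0.0656 -0.0011 -0.0062] 0.0368
```

Request:
jog_arm:
  rows:
    - [-0.004,0.0001,-0.0004,0]
    - [-0.008,0.0002,-0.0008,0]
    - [-0.012,0.0003,-0.0012,0]
    - [-0.016,0.0003,-0.0016,0]
    - [-0.02,0.0003,-0.002,0]
    - [-0.026,0.0003,-0.0025,0]
    - [-0.031,0.0003,-0.0029,0]
    - [-0.036,0.0003,-0.0033,0.001]
    - [-0.041,0.0003,-0.0037,0.004]
    - [-0.046,0.0002,-0.0042,0.007]
    - [-0.046,0.0002,-0.0042,0.007]

```text
time: 14.15
ee_pos: [0.5961, -0.0367, 0.1181]
tcp_rot: [[-0.937, 0.351, 0.0], [0.351, 0.937, -0.0], [-0.001, 0.0, -1.0]]
ft_force: [-0.6, 0.0, -0.4]
gripper_width: 0.0358
grip_force: 30.0
```

```bash
python3 go.py 120 115 110 105 100
```

```text
sd [1.9e-04 9.0e-05 2.0e-05]
tool-frame F [-0.4 -0.4  0.3] M [ 0.02 -0.19 -0.  ] w 0.0359
t 14.4 p [ 0.5958 -0.0366  0.1181] yaw 69.52 ft [ 0.2 -0.5 -0.3] rot_z [ 4.e-04 -1.e-04 -1.e+00]
s 120 TCP [ 0.6001 -0.0383  0.1187] yaw 67.3 row [-0.0091 -0.0002 -0.0011] 0.0121
s 115 TCP [ 0.6046 -0.0403  0.1191] yaw 64.2 row [-0.019  -0.0008 -0.0019] 0.0297
s 110 TCP [ 0.609  -0.0426  0.1195] yaw 60.0 row [-0.0288 -0.002  -0.0026] 0.0527
s 105 TCP [ 0.6132 -0.0451  0.1198] yaw 55.3 row [-0.0385 -0.0039 -0.0034] 0.0792
s 100 TCP [ 0.6172 -0.048   0.1201] yaw 50.5 row [-0.048  -0.0065 -0.004 ] 0.1058
```

Request:
jog_arm:
  rows:
    - [-0.003,0,-0.0003,0.004]
    - [-0.006,-0.0001,-0.0006,0.008]
    - [-0.009,-0.0002,-0.0009,0.012]
    - [-0.0125,-0.0004,-0.0012,0.018]
    - [-0.016,-0.0006,-0.0015,0.024]
    - [-0.019,-0.0008,-0.0017,0.0297]
    - [-0.019,-0.0008,-0.0017,0.0297]

```text
time: 14.98
ee_pos: [0.6045, -0.0405, 0.1189]
tcp_rot: [[-0.9, 0.437, -0.0], [0.437, 0.9, -0.0], [-0.0, -0.0, -1.0]]
ft_force: [-1.9, -1.3, -0.5]
gripper_width: 0.0356
grip_force: 30.0
```

```bash
python3 go.py 115 110 105 100
```

```text
sd [2.e-05 2.e-05 1.e-05]
tool-frame F [ 0.2 -1.4  0.7] M [ 0.23 -0.06  0.  ] w 0.036
t 15.23 p [ 0.6045 -0.0404  0.1189] yaw 64.17 ft [-0.8 -1.2 -0.7] rot_z [ 2.e-04 -4.e-04 -1.e+00]
s 115 TCP [ 0.6046 -0.0403  0.1191] yaw 64.2 row [-0.0001  0.0003 -0.0004] -0.0001
s 110 TCP [ 0.609  -0.0426  0.1195] yaw 60.0 row [-0.0099  0.0001 -0.0011] 0.023
s 105 TCP [ 0.6132 -0.0451  0.1198] yaw 55.3 row [-0.0198 -0.0009 -0.0018] 0.0495
s 100 TCP [ 0.6172 -0.048   0.1201] yaw 50.5 row [-0.0295 -0.0026 -0.0025] 0.076
```

Request:
jog_arm:
  rows:
    - [-0.0025,-0.0004,-0.0002,0.005]
    - [-0.005,-0.0006,-0.0004,0.011]
    - [-0.0075,-0.0006,-0.0006,0.017]
    - [-0.01,-0.0006,-0.0009,0.023]
    - [-0.0125,-0.0008,-0.0011,0.029]
    - [-0.015,-0.001,-0.0013,0.036]
    - [-0.0175,-0.0013,-0.0015,0.043]
    - [-0.02,-0.0016,-0.0016,0.0495]
    - [-0.02,-0.0016,-0.0016,0.0495]

```text
time: 15.98
ee_pos: [0.6133, -0.0454, 0.1197]
tcp_rot: [[-0.821, 0.571, 0.0], [0.571, 0.821, -0.0], [-0.0, 0.0, -1.0]]
ft_force: [-1.8, -0.8, -0.8]
gripper_width: 0.0358
grip_force: 30.0
```

```bash
python3 go.py 105 100 95 90
```

```text
sd [3.e-05 2.e-05 2.e-05]
tool-frame F [ 0.4 -1.4  1.2] M [ 0.24 -0.03  0.04] w 0.036
t 16.23 p [ 0.6132 -0.0454  0.1197] yaw 55.26 ft [-1.2 -0.9 -1.2] rot_z [ 4.e-04 -2.e-04 -1.e+00]
s 105 TCP [ 0.6132 -0.0451  0.1198] yaw 55.3 row [ 0.0003  0.0004 -0.0001] -0.0
s 100 TCP [ 0.6172 -0.048   0.1201] yaw 50.5 row [-0.0095  0.0002 -0.0008] 0.0265
s 95 TCP [ 0.6209 -0.0512  0.1205] yaw 45.7 row [-0.0194 -0.0008 -0.0014] 0.0531
s 90 TCP [ 0.6244 -0.0548  0.1207] yaw 40.9 row [-0.0291 -0.0027 -0.002 ] 0.0796
```

Request:
jog_arm:
  rows:
    - [-0.0025,-0.0004,-0.0002,0.0065]
    - [-0.005,-0.0005,-0.0004,0.013]
    - [-0.0075,-0.0005,-0.0006,0.02]
    - [-0.01,-0.0005,-0.0007,0.0265]
    - [-0.0125,-0.0006,-0.0009,0.033]
    - [-0.015,-0.0008,-0.001,0.04]
    - [-0.0175,-0.0011,-0.0012,0.0465]
    - [-0.02,-0.0015,-0.0013,0.053]
    - [-0.02,-0.0015,-0.0013,0.053]

```text
time: 16.98
ee_pos: [0.6211, -0.0517, 0.1205]
tcp_rot: [[-0.715, 0.699, 0.0], [0.699, 0.715, -0.0], [-0.0, 0.0, -1.0]]
ft_force: [-0.7, -0.5, -1.0]
gripper_width: 0.0356
grip_force: 30.0
```

```bash
python3 go.py 95 90 85 80
```

```text
sd [3.e-05 2.e-05 1.e-05]
tool-frame F [ 0.1 -1.2  0.9] M [ 0.13 -0.08  0.  ] w 0.036
t 17.23 p [ 0.621  -0.0517  0.1205] yaw 45.73 ft [-0.9 -0.8 -0.9] rot_z [ 5.e-04 -2.e-04 -1.e+00]
s 95 TCP [ 0.6209 -0.0512  0.1205] yaw 45.7 row [0.0007 0.0004 0.    ] 0.0001
s 90 TCP [ 0.6244 -0.0548  0.1207] yaw 40.9 row [-0.0092  0.0002 -0.0006] 0.0266
s 85 TCP [ 0.6276 -0.0586  0.121 ] yaw 36.2 row [-0.019  -0.0008 -0.0011] 0.0531
s 80 TCP [ 0.6304 -0.0626  0.1212] yaw 31.4 row [-0.0287 -0.0027 -0.0015] 0.0796
```

Going smoothly. I'll take longer strides.

Request:
jog_arm:
  rows:
    - [-0.0025,-0.0003,-0.0002,0.0065]
    - [-0.005,-0.0004,-0.0003,0.013]
    - [-0.0075,-0.0004,-0.0005,0.02]
    - [-0.01,-0.0005,-0.0006,0.0265]
    - [-0.0125,-0.0006,-0.0008,0.033]
    - [-0.015,-0.0008,-0.0009,0.04]
    - [-0.0175,-0.0011,-0.001,0.0465]
    - [-0.02,-0.0015,-0.0011,0.053]
    - [-0.0225,-0.0019,-0.0013,0.06]
    - [-0.025,-0.0024,-0.0014,0.067]
    - [-0.0287,-0.0032,-0.0015,0.0785]
    - [-0.0287,-0.0032,-0.0015,0.0785]

```text
time: 18.23
ee_pos: [0.6303, -0.0631, 0.1212]
tcp_rot: [[-0.522, 0.853, 0.0], [0.853, 0.522, -0.0], [-0.0, 0.0, -1.0]]
ft_force: [0.5, -1.5, -1.3]
gripper_width: 0.0357
grip_force: 30.0
```

```bash
python3 go.py 80 75 70 65 60
```

```text
sd [1.1e-04 1.8e-04 2.0e-05]
tool-frame F [-0.5 -0.4  1. ] M [-0.06 -0.08  0.  ] w 0.0354
t 18.48 p [ 0.6301 -0.0628  0.1211] yaw 31.6 ft [-0.1 -0.7 -1. ] rot_z [ 2.e-04 -1.e-04 -1.e+00]
s 80 TCP [ 0.6304 -0.0626  0.1212] yaw 31.4 row [-0.0001  0.0007 -0.0002] 0.0011
s 75 TCP [ 0.6329 -0.0669  0.1214] yaw 26.6 row [-0.01    0.0005 -0.0006] 0.0276
s 70 TCP [ 0.635  -0.0714  0.1216] yaw 21.9 row [-0.0198 -0.0006 -0.0009] 0.0541
s 65 TCP [ 0.6367 -0.076   0.1217] yaw 17.1 row [-0.0295 -0.0025 -0.0012] 0.0805
s 60 TCP [ 0.6381 -0.0808  0.1218] yaw 12.4 row [-0.039  -0.0052 -0.0014] 0.107
```

Request:
jog_arm:
  rows:
    - [-0.0025,-0.0001,-0.0001,0.007]
    - [-0.005,0.0,-0.0003,0.0145]
    - [-0.0075,0.0,-0.0005,0.021]
    - [-0.01,0.0,-0.0006,0.0276]
    - [-0.0125,-0.0002,-0.0007,0.034]
    - [-0.015,-0.0004,-0.0008,0.041]
    - [-0.0175,-0.0007,-0.0008,0.0475]
    - [-0.02,-0.0011,-0.0009,0.054]
    - [-0.0225,-0.0016,-0.001,0.061]
    - [-0.025,-0.002,-0.0011,0.068]
    - [-0.0295,-0.003,-0.0012,0.0805]
    - [-0.0295,-0.003,-0.0012,0.0805]

```text
time: 19.48
ee_pos: [0.6366, -0.0766, 0.1218]
tcp_rot: [[-0.292, 0.956, 0.0], [0.956, 0.292, -0.0], [-0.0, 0.0, -1.0]]
ft_force: [-0.3, -0.2, -1.2]
gripper_width: 0.0358
grip_force: 30.0
```

```bash
python3 go.py 65 60 55 50 45 40 35 20 0
```

```text
sd [8.0e-05 2.7e-04 3.0e-05]
tool-frame F [-0.1 -0.1  1.1] M [-0.06 -0.06 -0.01] w 0.036
t 19.73 p [ 0.6364 -0.0761  0.1217] yaw 17.12 ft [-0.1 -0.1 -1.1] rot_z [ 0.e+00 -1.e-04 -1.e+00]
s 65 TCP [ 0.6367 -0.076   0.1217] yaw 17.1 row [-0.      0.0007 -0.0001] 0.0
s 60 TCP [ 0.6381 -0.0808  0.1218] yaw 12.4 row [-0.0099  0.0005 -0.0003] 0.0265
s 55 TCP [ 0.6391 -0.0856  0.1219] yaw 8.1 row [-0.0198 -0.0005 -0.0004] 0.0502
s 50 TCP [ 0.6398 -0.0905  0.122 ] yaw 4.8 row [-0.0296 -0.0021 -0.0005] 0.0683
s 45 TCP [ 0.6402 -0.0955  0.122 ] yaw 2.5 row [-0.0394 -0.0042 -0.0005] 0.081
s 40 TCP [ 0.6404 -0.1005  0.122 ] yaw 1.3 row [-0.049  -0.0067 -0.0006] 0.0881
s 35 TCP [ 0.6405 -0.1055  0.122 ] yaw 0.9 row [-0.0586 -0.0095 -0.0006] 0.0899
s 20 TCP [ 0.6408 -0.1205  0.122 ] yaw 0.9 row [-0.0875 -0.0178 -0.0006] 0.0899
s 0 TCP [ 0.6411 -0.1405  0.122 ] yaw 0.9 row [-0.1259 -0.029  -0.0006] 0.0899
```

Request:
jog_arm:
  rows:
    - [-0.0025,0.0002,-0.0001,0.0065]
    - [-0.005,0.0003,-0.0002,0.013]
    - [-0.0075,0.0002,-0.0003,0.02]
    - [-0.01,0.0002,-0.0003,0.0265]
    - [-0.0125,0,-0.0003,0.0325]
    - [-0.015,-0.0003,-0.0003,0.0385]
    - [-0.0175,-0.0005,-0.0004,0.0445]
    - [-0.02,-0.0008,-0.0004,0.0505]
    - [-0.0225,-0.0012,-0.0004,0.055]
    - [-0.0245,-0.0015,-0.0005,0.059]
    - [-0.0295,-0.0024,-0.0005,0.068]
    - [-0.0295,-0.0024,-0.0005,0.068]

```text
time: 20.73
ee_pos: [0.6396, -0.0912, 0.1219]
tcp_rot: [[-0.082, 0.997, 0.0], [0.997, 0.082, -0.0], [-0.0, 0.0, -1.0]]
ft_force: [0.8, -0.3, -1.2]
gripper_width: 0.0359
grip_force: 30.0
```

```bash
python3 go.py 50 45 40 35 30 20 5 0
```

```text
sd [2.0e-05 3.2e-04 1.0e-05]
tool-frame F [ 0.3 -0.1  1. ] M [-0.08 -0.02 -0.  ] w 0.0357
t 20.98 p [ 0.6396 -0.0906  0.122 ] yaw 4.85 ft [-0.1  0.3 -1. ] rot_z [ 0.e+00 -1.e-04 -1.e+00]
s 50 TCP [ 0.6398 -0.0905  0.122 ] yaw 4.8 row [ 0.0002  0.0003 -0.    ] 0.0002
s 45 TCP [ 0.6402 -0.0955  0.122 ] yaw 2.5 row [-0.0098  0.0004 -0.0001] 0.0129
s 40 TCP [ 0.6404 -0.1005  0.122 ] yaw 1.3 row [-0.0198 -0.0001 -0.0001] 0.02
s 35 TCP [ 0.6405 -0.1055  0.122 ] yaw 0.9 row [-0.0298 -0.0007 -0.0001] 0.0218
s 30 TCP [ 0.6406 -0.1105  0.122 ] yaw 0.9 row [-0.0398 -0.0014 -0.0001] 0.0218
s 20 TCP [ 0.6408 -0.1205  0.122 ] yaw 0.9 row [-0.0597 -0.0027 -0.0001] 0.0218
s 5 TCP [ 0.641  -0.1355  0.122 ] yaw 0.9 row [-0.0896 -0.0048 -0.0001] 0.0218
s 0 TCP [ 0.6411 -0.1405  0.122 ] yaw 0.9 row [-0.0996 -0.0055 -0.0001] 0.0218
```

Request:
jog_arm:
  rows:
    - [-0.004,0.0002,0,0.006]
    - [-0.008,0.0002,0,0.011]
    - [-0.012,0.0002,0,0.0145]
    - [-0.016,0.0001,0,0.0175]
    - [-0.02,-0.0001,0,0.02]
    - [-0.025,-0.0004,0,0.021]
    - [-0.03,-0.0007,0,0.0218]
    - [-0.035,-0.001,0,0.0218]
    - [-0.04,-0.0014,0,0.0218]
    - [-0.045,-0.0017,0,0.0218]
    - [-0.05,-0.002,0,0.0218]
    - [-0.05,-0.002,0,0.0218]

```text
time: 21.98
ee_pos: [0.6407, -0.1163, 0.1219]
tcp_rot: [[-0.016, 1.0, -0.0], [1.0, 0.016, -0.0], [-0.0, -0.0, -1.0]]
ft_force: [0.2, -0.6, -1.1]
gripper_width: 0.0359
grip_force: 30.0
```

```bash
python3 go.py 20 10 5 0 -2
```

```text
sd [2.0e-05 4.2e-04 3.0e-05]
tool-frame F [0.2 0.3 1.3] M [-0.08 -0.02  0.01] w 0.0358
t 22.23 p [ 0.6407 -0.1156  0.1219] yaw 0.95 ft [ 0.3  0.2 -1.3] rot_z [ 0. -0. -1.]
s 20 TCP [ 0.6408 -0.1205  0.122 ] yaw 0.9 row [-0.0098 -0.0001 -0.0001] 0.0001
s 10 TCP [ 0.6409 -0.1305  0.122 ] yaw 0.9 row [-0.0298 -0.0001 -0.0001] 0.0001
s 5 TCP [ 0.641  -0.1355  0.122 ] yaw 0.9 row [-0.0398 -0.0001 -0.0001] 0.0001
s 0 TCP [ 0.6411 -0.1405  0.122 ] yaw 0.9 row [-0.0498 -0.0001 -0.0001] 0.0001
s -2 TCP [ 0.6411 -0.1425  0.122 ] yaw 0.9 row [-0.0538 -0.0001 -0.0001] 0.0001
```

Request:
jog_arm:
  rows:
    - [-0.005,0,0,0]
    - [-0.01,0,0,0]
    - [-0.015,0,0,0]
    - [-0.02,0,0,0]
    - [-0.025,0,0,0]
    - [-0.03,0,0,0]
    - [-0.034,0,0,0]
    - [-0.037,0,0,0]
    - [-0.04,0,0,0]
    - [-0.042,0,0,0]
    - [-0.042,0,0,0]

```text
time: 23.15
ee_pos: [0.641, -0.1367, 0.1219]
tcp_rot: [[-0.016, 1.0, -0.0], [1.0, 0.016, -0.0], [-0.0, -0.0, -1.0]]
ft_force: [-0.7, 0.0, -0.6]
gripper_width: 0.0357
grip_force: 30.0
```

Request:
jog_arm:
  rows:
    - [-0.001,0,0,0]
    - [-0.002,0,0,0]
    - [-0.003,0,0,0]
    - [-0.004,0,0,0]
    - [-0.004,0,0,0]

```text
time: 23.57
ee_pos: [0.6411, -0.1386, 0.122]
tcp_rot: [[-0.017, 1.0, 0.0], [1.0, 0.017, -0.0], [-0.0, 0.0, -1.0]]
ft_force: [-0.2, -0.5, -1.6]
gripper_width: 0.0359
grip_force: 30.0
```

```bash
python3 go.py 5 0 -2
```

```text
sd [1.e-05 7.e-05 1.e-05]
tool-frame F [-0.   0.1  1. ] M [-0.08 -0.01  0.  ] w 0.0356
t 23.82 p [ 0.6411 -0.1384  0.122 ] yaw 0.96 ft [ 0.1 -0.  -1. ] rot_z [-0. -0. -1.]
s 5 TCP [ 0.641  -0.1355  0.122 ] yaw 0.9 row [ 0.0059 -0.0001 -0.0001] 0.0002
s 0 TCP [ 0.6411 -0.1405  0.122 ] yaw 0.9 row [-0.0041 -0.0001 -0.0001] 0.0002
s -2 TCP [ 0.6411 -0.1425  0.122 ] yaw 0.9 row [-0.0081 -0.0001 -0.0001] 0.0002
```

Now feeling for the shoulder in 0.5 mm rows.

Request:
jog_arm:
  rows:
    - [-0.001,0,0,0]
    - [-0.002,0,0,0]
    - [-0.003,0,0,0]
    - [-0.004,0,0,0]
    - [-0.004,0,0,0]
    - [-0.004,0,0,0]

```text
time: 24.32
ee_pos: [0.6411, -0.1405, 0.122]
tcp_rot: [[-0.017, 1.0, -0.0], [1.0, 0.017, -0.0], [-0.0, -0.0, -1.0]]
ft_force: [-0.1, -0.2, -2.2]
gripper_width: 0.0359
grip_force: 30.0
```

Request:
jog_arm:
  rows:
    - [-0.001,0,0,0]
    - [-0.002,0,0,0]
    - [-0.002,0,0,0]
    - [-0.002,0,0,0]

```text
time: 24.65
ee_pos: [0.6411, -0.1406, 0.122]
tcp_rot: [[-0.017, 1.0, -0.0], [1.0, 0.017, 0.001], [0.001, -0.0, -1.0]]
ft_force: [-0.6, 3.7, -0.5]
gripper_width: 0.036
grip_force: 30.0
```

Request:
jog_arm:
  rows:
    - [-0.001,0,0,0]
    - [-0.002,0,0,0]
    - [-0.002,0,0,0]
    - [-0.002,0,0,0]

```text
time: 24.98
ee_pos: [0.6411, -0.1406, 0.122]
tcp_rot: [[-0.018, 1.0, -0.0], [1.0, 0.018, 0.002], [0.002, -0.0, -1.0]]
ft_force: [-1.6, 5.7, -0.9]
gripper_width: 0.036
grip_force: 30.0
```

Request:
jog_arm:
  rows:
    - [-0.001,0,0,0]
    - [-0.001,0,0,0]
    - [0.0005,0,0,0]
    - [0.0015,0,0,0]
    - [0.0025,0,0,0]
    - [0.0025,0,0,0]

```text
time: 25.48
ee_pos: [0.6411, -0.1406, 0.122]
tcp_rot: [[-0.017, 1.0, -0.0], [1.0, 0.017, 0.001], [0.001, -0.0, -1.0]]
ft_force: [-1.1, 5.5, -1.3]
gripper_width: 0.0358
grip_force: 30.0
```

Request:
jog_arm:
  rows:
    - [0,0,0,0]
    - [0,0,0,0]
    - [0,0,0,0]
    - [0,0,0,0]
    - [0,0,0,0]
    - [0,0,0,0]
    - [0,0,0,0]
    - [0,0,0,0]
  fingers: 0.75

```text
time: 26.15
ee_pos: [0.6412, -0.1413, 0.122]
tcp_rot: [[-0.017, 1.0, 0.0], [1.0, 0.017, -0.0], [-0.0, 0.0, -1.0]]
ft_force: [0.5, 0.0, -1.1]
gripper_width: 0.0659
grip_force: 0.0
```

```bash
python3 go.py 0; python3 - <<'E'
from bar import *
p=imaging.get_image("side");c=(330,240)
cv2.imwrite("pics/seat.png",cv2.resize(p["pixels"][c[1]-40:c[1]+40,c[0]-50:c[0]+50],None,fx=6,fy=6,interpolation=2))
E
```

```text
sd [2.e-05 3.e-05 2.e-05]
tool-frame F [-0.2  0.1  0.2] M [-0.11 -0.04  0.  ] w 0.066
t 26.4 p [ 0.6412 -0.1412  0.122 ] yaw 0.97 ft [ 0.1 -0.2 -0.2] rot_z [ 0.e+00 -1.e-04 -1.e+00]
s 0 TCP [ 0.6411 -0.1405  0.122 ] yaw 0.9 row [ 0.0014 -0.0001 -0.0001] 0.0002
```

View pics/seat.png

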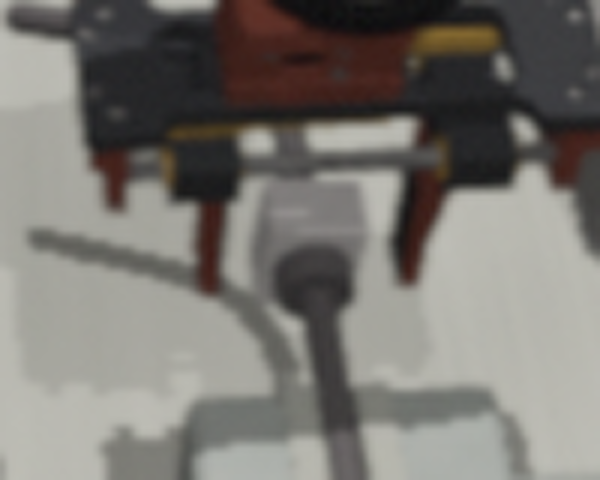

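The block sits against the shoulder at crop (315,230), and the fingers are open and clear on both sides at (210,250) and (410,240). Retreating straight up.

Request:
jog_arm:
  rows:
    - [0,0,-0.02,0]
    - [0,0,-0.05,0]
    - [0,0,-0.09,0]
    - [0,0,-0.14,0]
    - [0,0,-0.2,0]
    - [0,0,-0.26,0]
    - [0,0,-0.32,0]
    - [0,0,-0.36,0]
    - [0,0,-0.36,0]
    - [0,0,-0.36,0]
    - [0,0,-0.36,0]

```text
time: 27.37
ee_pos: [0.6406, -0.1411, 0.3015]
tcp_rot: [[-0.017, 1.0, -0.001], [1.0, 0.017, -0.0], [-0.0, -0.001, -1.0]]
ft_force: [0.6, -0.1, -0.8]
gripper_width: 0.0662
grip_force: 0.0
```

```bash
python3 - <<'E'
from bar import *
ims=[]
for n,c in(("side",(330,235)),("top",(315,182))):
    p=imaging.get_image(n);print(n,[(d["xy"],d["conf"]) for d in nets.landmark_of(p,"block_center")],proj(p,[.6411,-.1417,.139]))
    ims.append(cv2.resize(p["pixels"][c[1]-35:c[1]+35,c[0]-35:c[0]+35],None,fx=5.7,fy=5.7,interpolation=2))
cv2.imwrite("pics/final.png",np.hstack(ims))
S=status.state();print(S["time"],S["ee_pos"],S["ft_force"])
E
```

```text
side [([304.3, 177.4], 0.58), ([282.8, 173.5], 0.57), ([297.2, 194.2], 0.54), ([328.1, 239.0], 0.53)] [331.15841853 239.68888053]
top [([314.0, 184.5], 0.61), ([212.4, 214.6], 0.45)] [314.82260022 179.85351261]
27.5667 [ 0.64051068 -0.14120858  0.3006592 ] [ 0.78879203 -0.14507171 -0.41324051]
```

View pics/final.png

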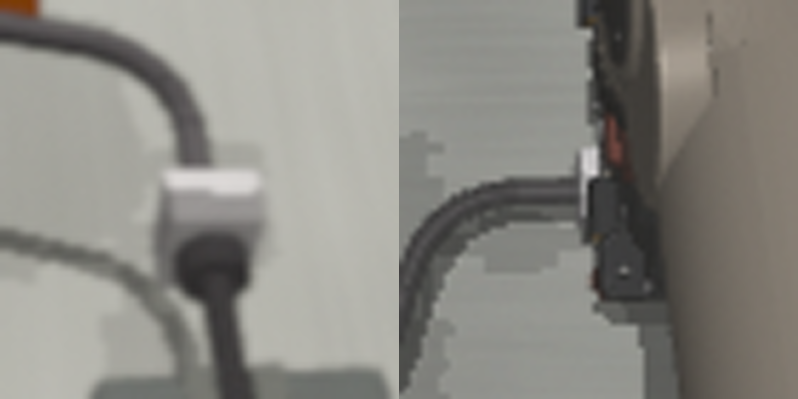

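The side view shows the block flush against the shoulder at crop (212,210) and free of the gripper. Handing in.

```bash
python3 -c "
from workcell import ticket;print(ticket.hand_in())"
```

```text
the job is handed in; nothing more can be done
None
```

The block is threaded round the bend, fully home against the shoulder and released; it was handed in at about 28 s, and the highest wrist force I read while it was on the bar was about 6 N.

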